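# Light-gap check of a coating blade

## Task

The coating blade lying on the sloping light pad is to be checked for wear by the light gap. Take the steel straightedge from the bench and lay it flat on the pad, above the blade, with its bevelled edge flush against the blade's ground edge along the whole of that edge, and let go; only then push the pad's brightness control all the way to the left, so that any gap would shine through. Do not ram the blade or shift it from its place on the ledge, and leave the things around alone.

Things in the scene. Friction and masses are not known exactly. Their poses are not given: they have to be found in the camera images.
- light_pad: fixed white LED light pad on a stand, 300 mm wide, 240 mm up its face, which rises at 26 degrees from front to back. Origin on the bench under its middle; x level, from low front to high back; y to its left; z up. A face point u metres up the slope from the low edge lies at x = -0.104 + 0.899 u, z = 0.024 + 0.438 u. Friction keeps steel things where they are laid on the face.
- ledge_mid (a point): middle of the ledge's upper side, at the face (u = 0.068): an aluminium bar across the pad, 8 mm thick (u = 0.060 to 0.068), 14 mm high off the face, 270 mm long; above it the face is free up to u = 0.24. Overhead, a fixed shelf spans the whole bench beyond x = 0.60 from the robot, 0.61 m above the bench (its beam at x = 0.70: 0.56 m): keep wrist and forearm clear of it
- blade: loose steel coating blade, 150x40x8 mm, 0.3 kg, lying on the face with its back on the ledge, up to 30 mm left or right of the middle. Origin at the centre of its underside (u = 0.088); x up the slope, y along it to the left, z off the face. Its ground edge is the upper one, at x = +0.020, straight, bevelled down to 3.5 mm thick over the last 12 mm.
- blade_left (a point): left end of the blade's ground edge, at its underside: blade point (0.020, 0.074, 0)
- blade_right (a point): right end of the blade's ground edge, at its underside: blade point (0.020, -0.074, 0)
- straightedge: loose steel straightedge, 200x40x8 mm, about 0.28 kg, flat on the bench. Origin at the centre of its underside; x across, y along, z up. Bevelled working edge at x = -0.020, 3.5 mm thick over the last 12 mm. Black bow grip on top along y: flat-sided bar 14 mm wide (x -0.007 to 0.007), 92 mm long, 29 to 45 mm above the underside, on feet at y = -0.037 and 0.037; hold it across its width.
- dimmer (a joint): brightness slide control in the lower margin of the pad (u = 0.028): 0 = right end (dim), 0.08 = left end (full light), metres. About 1.5 N moves it; it stays where it is left and has stops at both ends.
- dimmer_top (a point): middle of the top of the control's black cap, 14 mm up the slope, 22 mm along the slide, 20 mm high off the face; it moves to the pad's left (+y) as the light is turned up
- lens_tissue: bystander: green booklet of lens tissue, 102x78x9 mm, origin under its centre
- petri_dish: bystander: clear dish, 58 mm across, 15 mm high, origin under its centre
- amber_bottle: bystander: amber bottle with white cap, 40 mm across, 75 mm high, origin under its centre
- beaker: bystander: small clear beaker, 51 mm across, 64 mm high, origin under its centre

How it is judged:
By the outcome, as a careful person would: the job done as asked, in the order asked, and still so for the second after the job is handed in, with the robot touching nothing.
It also fails if it takes over 51 s, if anything falls off the work surface, if the arm or the gripper's body presses on something with over 40 N, if the wrist force passes 120 N, or if a joint passes its speed limit or range.

## Robot

A 6-joint arm with a two-finger parallel gripper is mounted at the origin on a cart in front of the work surface, level with it; the furniture and walls round the work are solid. World frame = base frame: x ahead of the robot, y to its left, z up, the work surface at z = 0. Lengths are in mm, angles in rad, forces in N, time in s.
With the tool pointing down it reaches from about 350 to 875 mm from the base axis. Payload 4.2 kg.
Tool frame: the origin (TCP) lies midway between the tips of the shut fingers; the grasp point (between the pads) lies 19 mm behind it; z points along the fingers, y is the direction in which the jaws open and shut (so a half turn about z gives the same grasp; the last joint's range is limited). The gripper opens to 85 mm and grips with 20 to 120 N. Pads are 22 mm wide; open, the fingers measure 114 mm over their backs; the gripper's body (76 mm by 85 mm) begins 54 mm behind the grasp point. The pads swing forward as they close: fully open they stand 13 mm farther back than shut.
Start: joints at [-1.028, 0.385, 0.008, 0, -1.194, -0.259], TCP at [175.02, -599.973, 231.312] pointing down, gripper open.
Joint ranges: [-3.14, 3.14], [-1.21, 2.06], [-1.07, 1.41], [-3.16, 2.05], [-2.99, -0.16], [-3.1, 3.1]. Speed limits (rad/s): [2.79, 2.79, 3.14, 3.14, 3.14, 3.14].

## Interface

Orientations are given as a unit quaternion [x, y, z, w].
In Python, from bench import read_state, get_image, job_done, search_frame, regions_of gives the robot as it stands.
- The arm moves only by the tool servo_tool, never from a script. Its arguments are lists of equal length, an entry for each row: "turn": the turn, a rotation vector about the world's x, y, z in rad, a list of three; "dp": the shift along the world's x, y, z in m, a list of three; "fingers": the finger opening in m, from 0 to 0.0854. In form: {"turn": [[rx, ry, rz], ...], "dp": [[tx, ty, tz], ...], "fingers": [fingers, ...]}. A call has exactly 5 rows; each row shifts and turns the pose as measured when the row begins; what a row does not reach is not made up. A row lasts 1/8 s, in which the tool goes at most 62.5 mm and 10.7 degrees, less where a joint would pass 70% of its speed; a pose out of reach is approached as far as the arm can. A call is refused whole if a number of a shift passes 0.0625 or a number of a turn 0.188, either way. A call with a gripper value outside its range is refused whole. The fingers move at their own pace and stop on an object; the grip force is fixed at half the most. Time passes only in rows, so rows that do not move let the fingers close, or fill a call up. It gives the time, the measured TCP pose, the force and the opening at its end, in the units of the state.
- read_state(): the state, without advancing time (a new reading comes with each control period).
- get_image(name): name is "scene" or "top" or "wrist"; returns a dict with "img" (420x560x3 uint8, red, green, blue), "vfov" (degrees; the focal length in pixels is half the picture's height over the tangent of half this angle, whatever the lens; pixels are square), "cx", "cy" (the principal point, pixels), "world_from_camera" (4x4, takes a point from camera to world coordinates); the wrist camera has in their place "mount" (4x4, takes a point from camera to tool coordinates, whose origin is the TCP and whose axes are the flange's). Camera axes: x right, y down, z forward; pixel columns grow to the right and rows downward; lengths in mm; the calibration is good to about 2 mm. A picture is of the moment at which its call begins: read the wrist's pose just before it. There is no depth.
- job_done(): hands the job in, once; it reports no verdict.
Trained networks look in the newest picture that a camera, given by its name, has taken for a name from the list of things; names that differ only in an ending like _2 or _b are one class to them, and where a whole thing is asked for, a point or a joint stands for the part that bears it (a point fixed in the world has none). Each returns a list of dicts, best first, with "score" (0 to 1); they miss things now and then, are a little off and sometimes report something else, mostly with a low value. They report only what shows in the picture. A call takes as long as a camera call.
- search_frame(query, camera): "box" ([left, top, width, height] in pixels, round what is visible of it).
- regions_of(query, camera): "region" (420x560 bool, what is visible of it) and "box" ([left, top, width, height] in pixels, round what is visible of it).
The state is a dict: "clock": time; "joints": joint angles; "joint_vel": joint speeds; "joint_efforts": joint torques, N m; "position": TCP position; "ee_rot": TCP orientation; "contact_force": force on the tool from outside, world axes, zero at the start; "wrist_torque": the same for the moment, N m; "gripper_width": finger opening in mm.
Only numpy, scipy, OpenCV 4.12 (cv2) and the standard library are available. Lean on these libraries where they do the work, as an engineer would, in place of code of your own. Each camera call takes 0.05 s, during which the arm holds its last target. There are 200 camera calls.

## Working session

There is one attempt and no reset: what is moved stays moved. The work goes in short steps, Python scripts to look and compute and a tool call to move; the robot and the scene stay as the last step left them, time stands still between calls to the robot, and variables do not carry over. Pictures are saved under pics/ and viewed, about 8 in all and at most 12, crops included, and the job is handed in when it is done.

Besides the shell and the picture viewer there is one more tool, called after "Call:" by a JSON object that holds its "name" and its "arguments", one argument or row to a line. servo_tool: Moves the arm, as the interface text tells. Its arguments: {"type":"object","properties":{"turn":{"type":"array","items":{"type":"array","items":{"type":"number"}}},"dp":{"type":"array","items":{"type":"array","items":{"type":"number"}}},"fingers":{"type":"array","items":{"type":"number"}}},"required":["turn","dp","fingers"]}

```bash
mkdir -p pics; ls
python3 - <<'E'
from bench import *
import cv2,numpy as np
s=read_state();print({k:np.round(v,3).tolist() for k,v in s.items()})
for c in ["scene","top"]:
    d=get_image(c);cv2.imwrite(f"pics/{c}0.png",d["img"][:,:,::-1])
    print(c,d["vfov"],d["cx"],d["cy"],np.round(d["world_from_camera"],4).tolist())
    for q in ["light_pad","blade","straightedge","dimmer","lens_tissue","petri_dish","amber_bottle","beaker"]:
        print(q,[(np.round(r["box"]).tolist(),round(r["score"],2)) for r in search_frame(q,c)[:2]])
E
```

```text
pics
{'clock': 0.0, 'joints': [-1.028, 0.386, 0.007, -0.0, -1.194, -0.259], 'joint_vel': [0.002, -0.001, 0.001, 0.0, 0.001, 0.0], 'joint_efforts': [-0.002, -39.229, 18.84, 4.186, -0.005, -0.0], 'position': [174.858, -599.413, 230.199], 'ee_rot': [-0.141, 0.99, 0.001, -0.0], 'contact_force': [0.404, -0.548, -0.44], 'wrist_torque': [0.026, -0.02, -0.035], 'gripper_width': 85.071}
scene 48.991546803719274 272.86918046763054 213.87539188226293 [[-0.8846, -0.3356, 0.3238, 78.4201], [-0.4662, 0.6179, -0.6332, 889.1014], [0.0125, -0.711, -0.7031, 1152.219], [0.0, 0.0, 0.0, 1.0]]
light_pad [([174.0, 239.0, 105.0, 125.0], 0.83)]
blade [([220.0, 286.0, 31.0, 48.0], 0.62), ([182.0, 234.0, 20.0, 20.0], 0.28)]
straightedge [([291.0, 193.0, 25.0, 43.0], 0.75)]
dimmer []
lens_tissue [([338.0, 168.0, 30.0, 12.0], 0.63)]
petri_dish [([154.0, 278.0, 21.0, 17.0], 0.67)]
amber_bottle [([206.0, 215.0, 15.0, 21.0], 0.62)]
beaker [([183.0, 234.0, 17.0, 21.0], 0.79), ([207.0, 214.0, 17.0, 21.0], 0.63)]
top 50.66968479288619 283.8501219972092 212.07232913673067 [[-0.0074, -0.9821, 0.1882, 337.2862], [-0.9999, 0.0093, 0.0088, -92.6358], [-0.0104, -0.1881, -0.9821, 1395.8734], [0.0, 0.0, 0.0, 1.0]]
light_pad [([112.0, 186.0, 114.0, 95.0], 0.58)]
blade [([135.0, 237.0, 55.0, 22.0], 0.87)]
straightedge [([294.0, 221.0, 51.0, 47.0], 0.86), ([137.0, 238.0, 50.0, 25.0], 0.36)]
dimmer [([181.0, 260.0, 8.0, 6.0], 0.53), ([136.0, 237.0, 52.0, 20.0], 0.52)]
lens_tissue [([396.0, 247.0, 40.0, 39.0], 0.56), ([110.0, 190.0, 118.0, 93.0], 0.42)]
petri_dish [([163.0, 164.0, 16.0, 16.0], 0.63), ([111.0, 188.0, 114.0, 95.0], 0.21)]
amber_bottle [([245.0, 166.0, 14.0, 12.0], 0.71)]
beaker [([211.0, 155.0, 19.0, 18.0], 0.83), ([109.0, 191.0, 118.0, 92.0], 0.63)]
```

Run:
```python
import cv2
im=cv2.imread("pics/top0.png")[140:310,90:450]
cv2.imwrite("pics/top0c.png",cv2.resize(im,(792,374),interpolation=cv2.INTER_CUBIC))
```

```text
(no output)
```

View pics/top0c.png

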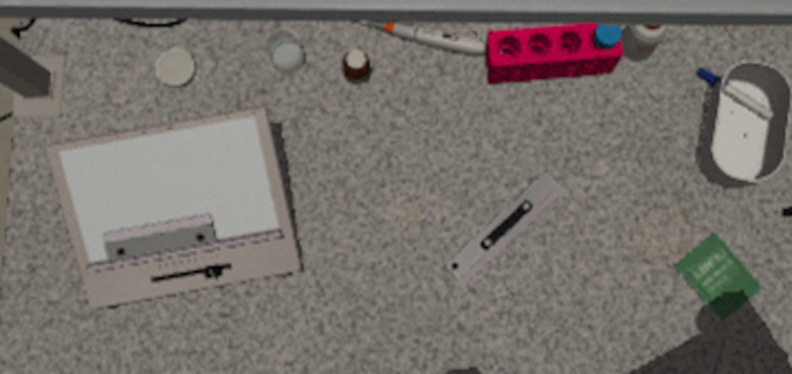

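View pics/scene0.png

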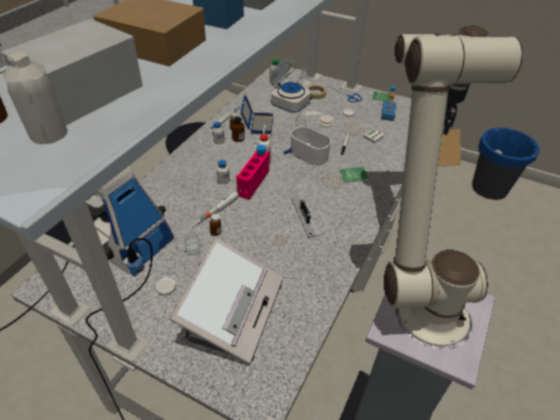

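The top view shows the pad on the robot's left, with crop corners at (50,148), (265,110), (300,270) and (90,305). The blade is on its ledge and the slide cap is at the right end, around (213,271). The straightedge lies diagonally from (455,270) to (555,185).

```bash
cat > h.py <<'E'
import numpy as np,cv2
from bench import *
from scipy.optimize import least_squares
from scipy.spatial.transform import Rotation as R
def proj(P,d,T):
    f=d["img"].shape[0]/2/np.tan(np.radians(d["vfov"]/2))
    p=(np.asarray(P,float)-T[:3,3])@T[:3,:3]
    return np.c_[d["cx"]+f*p[:,0]/p[:,2],d["cy"]+f*p[:,1]/p[:,2]]
def ray(px,d,T,z):
    f=d["img"].shape[0]/2/np.tan(np.radians(d["vfov"]/2))
    px=np.atleast_2d(px);v=np.c_[(px[:,0]-d["cx"])/f,(px[:,1]-d["cy"])/f,np.ones(len(px))]@T[:3,:3].T
    return T[:3,3]+v*((z-T[2,3])/v[:,2])[:,None]
def wrist():
    s=read_state();d=get_image("wrist")
    T=np.eye(4);T[:3,:3]=R.from_quat(s["ee_rot"]).as_matrix();T[:3,3]=s["position"]
    return d,T@np.array(d["mount"])
def face(u,y,h=0):  # mm, pad frame
    return np.array([-104+.899*u-.438*h,y,24+.438*u+.899*h])
def place(P,q): # q=x,y,yaw
    c,s=np.cos(q[2]),np.sin(q[2]);P=np.asarray(P,float)
    return np.c_[q[0]+c*P[:,0]-s*P[:,1],q[1]+s*P[:,0]+c*P[:,1],P[:,2]]
def fit(P,px,d,T,q0):
    r=least_squares(lambda q:(proj(place(P,[q[0],q[1],q[2]]),d,T)-px).ravel(),q0,x_scale=[10,10,.1])
    return r.x,r.fun.reshape(-1,2)
E
python3 - <<'E'
from h import *
np.set_printoptions(precision=2,suppress=True)
d=get_image("top");T=np.array(d["world_from_camera"])
c=lambda a:np.array(a)/2.2+[90,140]
P=[face(240,150),face(240,-150),face(0,-150),face(0,150)]
q,r=fit(P,c([(50,148),(265,110),(300,270),(90,305)]),d,T,[500,300,0]);print("pad",q,r)
print("ray straightedge ends",ray(c([(460,275),(555,185)]),d,T,4)); print("grip",ray(c([(507,225)]),d,T,45),ray(c([(485,243),(530,206)]),d,T,45))
for n,z,b in [("tissue",5,(396,247,40,39)),("petri",8,(163,164,16,16)),("bottle",75,(245,166,14,12)),("beaker",32,(211,155,19,18))]:
    print(n,ray((b[0]+b[2]/2,b[1]+b[3]/2),d,T,z))
print("blade ends",[place([face(108,y)],q) for y in (74,-74)], "pix",proj(np.vstack([place([face(108,y,3.5)],q) for y in (74,-74)]),d,T))
E
```

```text
pad [517.7  260.06   0.16] [[-2.16 -1.65]
 [ 1.47 -1.32]
 [ 0.94  1.15]
 [-0.21  1.75]]
ray straightedge ends [[ 435.22 -126.46    4.  ]
 [ 563.35 -265.28    4.  ]]
grip [[ 500.99 -191.75   45.  ]] [[ 476.19 -160.71   45.  ]
 [ 527.34 -224.41   45.  ]]
tissue [[ 427.53 -489.83    5.  ]]
petri [[739.27 285.73   8.  ]]
bottle [[717.25  16.66  75.  ]]
beaker [[757.22 121.32  32.  ]]
blade ends [array([[499.02, 332.  ,  71.3 ]]), array([[522.73, 185.91,  71.3 ]])] pix [[146.69 243.75]
 [195.5  235.48]]
```

Call:
{"name": "servo_tool", "arguments": {
  "turn": [
    [0, 0, 0],
    [0, 0, 0],
    [0, 0, 0],
    [0, 0, 0],
    [0, 0, 0]
  ],
  "dp": [
    [0.045, 0.055, 0.01],
    [0.045, 0.055, 0.01],
    [0.045, 0.055, 0.01],
    [0.045, 0.055, 0.01],
    [0.045, 0.055, 0.01]
  ],
  "fingers": [0.0854, 0.0854, 0.0854, 0.0854, 0.0854]
}}

```text
clock: 1.58
position: [371.4, -358.2, 274.3]
ee_rot: [-0.137, 0.991, 0.0, -0.0]
contact_force: [0.2, -0.7, -0.2]
gripper_width: 85.7
```

Run:
```python
from h import *
s=read_state();d,T=wrist();print(np.round(s["joints"],2),s["position"],s["ee_rot"]);print(np.round(d["mount"],3),d["vfov"],d["cx"],d["cy"])
print(proj([[501,-192,45],[435,-126,4],[563,-265,4]],d,T));print(search_frame("straightedge","wrist"))
cv2.imwrite("pics/w1.png",d["img"][:,:,::-1])
```

```text
[-0.45  0.17 -0.18 -0.   -1.22 -0.84] [ 371.44870692 -358.21125174  274.3354967 ] [-1.37175952e-01  9.90546641e-01  2.62606672e-04 -2.01966217e-04]
[[-1.00000e-03 -9.46000e-01 -3.23000e-01  8.32280e+01]
 [ 1.00000e+00 -2.00000e-03  2.00000e-03 -3.21000e-01]
 [-2.00000e-03 -3.23000e-01  9.46000e-01 -1.42108e+02]
 [ 0.00000e+00  0.00000e+00  0.00000e+00  1.00000e+00]] 65.39085173250582 278.2822407495705 214.33572273693807
[[372.19000232 304.51732309]
 [425.30582025 259.33995168]
 [303.41806096 311.57206646]]
[{'box': [540.1, 334.9, 19.9, 46.2], 'score': 0.68}, {'box': [299.2, 251.2, 137.7, 75.6], 'score': 0.58}]
```

View pics/w1.png

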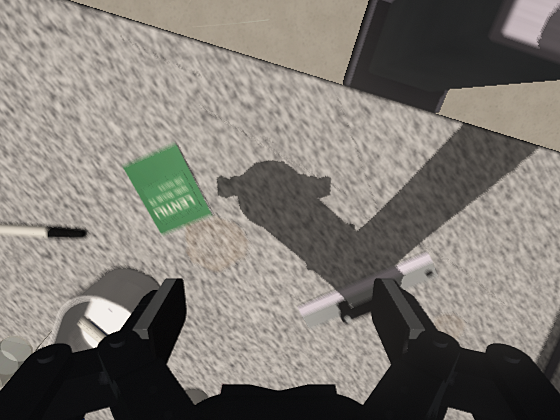

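Call:
{"name": "servo_tool", "arguments": {
  "turn": [
    [0, 0, 0],
    [0, 0, 0],
    [0, 0, 0],
    [0, 0, 0],
    [0, 0, 0]
  ],
  "dp": [
    [0.025, 0.05, -0.02],
    [0.025, 0.05, -0.02],
    [0.025, 0.045, -0.02],
    [0.01, 0.0, -0.02],
    [0.0, 0.0, 0]
  ],
  "fingers": [0.0854, 0.0854, 0.0854, 0.0854, 0.0854]
}}

```text
clock: 2.3
position: [460.9, -208.9, 194.6]
ee_rot: [-0.141, 0.99, -0.002, 0.003]
contact_force: [-0.8, 0.6, 0.2]
gripper_width: 85.2
```

Run:
```python
from h import *
s=read_state();d,T=wrist()
print(proj([[501,-192,45],[435,-126,4],[563,-265,4]],d,T));print(search_frame("straightedge","wrist"))
np.savez("w2.npz",T=T,vfov=d["vfov"],cx=d["cx"],cy=d["cy"],img=d["img"])
cv2.imwrite("pics/w2.png",cv2.resize(d["img"][150:400,120:500,::-1],None,fx=2,fy=2,interpolation=cv2.INTER_CUBIC))
```

```text
[[283.96060651 239.97593508]
 [362.11601679 184.43171943]
 [205.74334429 257.39420338]]
[{'box': [197.2, 172.2, 180.0, 106.4], 'score': 0.79}]
```

View pics/w2.png

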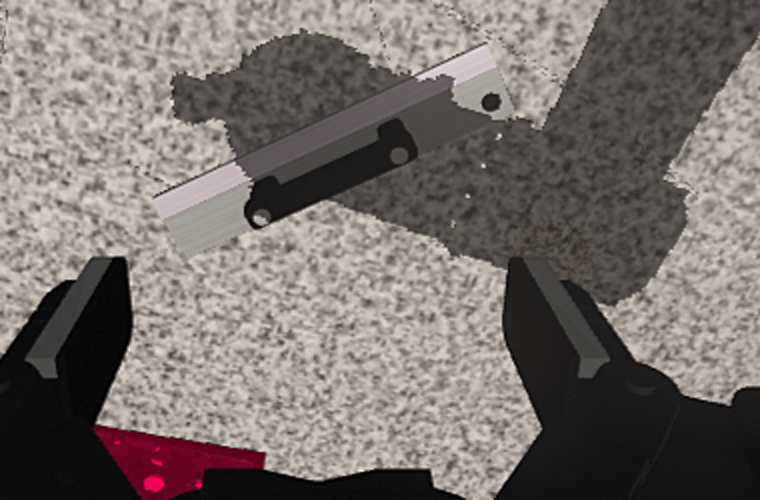

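The bevel, a light strip from (152,197) to (489,43) in the crop, faces the robot. So the straightedge's x axis points about +39° in the world.

Run:
```python
from h import *
np.set_printoptions(precision=3,suppress=True)
w=np.load("w2.npz");d={k:w[k] for k in("vfov","cx","cy","img")};T=w["T"]
P=[(-20,-100,3.5),(-20,100,3.5),(20,-100,8),(20,100,8)]
px=np.array([(152,197),(489,43),(187,258),(513,115)])/2+[120,150]
q,r=fit(P,px,d,T,[501,-192,.67]);print(q,np.degrees(q[2]),r)
print((proj(place([(0,-46,45),(0,46,45)],q),d,T)-[120,150])*2)
```

```text
[ 504.001 -190.131    0.73 ] 41.81860674340835 [[-0.216  0.174]
 [-0.805  0.602]
 [-0.852  0.138]
 [ 1.811 -0.723]]
[[246.053 223.176]
 [417.234 148.04 ]]
```

Call:
{"name": "servo_tool", "arguments": {
  "turn": [
    [0, 0, 0.187],
    [0, 0, 0.187],
    [0, 0, 0.187],
    [0, 0, 0.187],
    [0, 0, 0.187]
  ],
  "dp": [
    [0.01, 0.004, -0.01],
    [0.01, 0.004, -0.01],
    [0.01, 0.004, -0.01],
    [0.01, 0.004, -0.01],
    [0.003, 0.003, -0.01]
  ],
  "fingers": [0.0854, 0.0854, 0.0854, 0.0854, 0.0854]
}}

```text
clock: 3.02
position: [506.0, -196.2, 152.9]
ee_rot: [-0.574, 0.819, -0.003, 0.011]
contact_force: [-0.7, 0.6, -0.5]
gripper_width: 85.1
```

Call:
{"name": "servo_tool", "arguments": {
  "turn": [
    [0, 0, 0.187],
    [0, 0, 0.187],
    [0, 0, 0.187],
    [0, 0, 0.187],
    [0, 0, 0.187]
  ],
  "dp": [
    [0, 0, 0],
    [0, 0, 0],
    [0, 0, 0],
    [0, 0, 0],
    [0, 0, 0]
  ],
  "fingers": [0.06, 0.06, 0.06, 0.06, 0.06]
}}

```text
clock: 3.65
position: [505.7, -202.1, 158.6]
ee_rot: [0.882, -0.471, 0.001, -0.013]
contact_force: [-0.4, 0.3, -0.4]
gripper_width: 59.9
```

```bash
cat > yaw.py <<'E'
from h import *
s=read_state();M=R.from_quat(s["ee_rot"]).as_matrix()
print(s["clock"],s["position"],"yaw_y",np.degrees(np.arctan2(M[1,1],M[0,1]))%360,"z",M[:,2],"j",np.round(s["joints"],2))
E
python3 yaw.py
```

```text
3.65 [ 505.72948992 -202.13597646  158.64284515] yaw_y 213.74766649930373 z [ 0.01483889  0.02217404 -0.999644  ] j [-0.1   0.31 -0.29 -0.03 -0.96  0.7 ]
```

Call:
{"name": "servo_tool", "arguments": {
  "turn": [
    [-0.022, 0.015, 0.14],
    [0, 0, 0],
    [0, 0, 0],
    [0, 0, 0],
    [0, 0, 0]
  ],
  "dp": [
    [-0.002, 0.012, -0.03],
    [0, 0, -0.03],
    [0, 0, 0],
    [0, 0, 0],
    [0, 0, 0]
  ],
  "fingers": [0.06, 0.06, 0.06, 0.06, 0.06]
}}

```text
clock: 4.28
position: [506.5, -195.2, 105.5]
ee_rot: [0.913, -0.409, 0.006, -0.001]
contact_force: [-0.2, 0.8, -0.3]
gripper_width: 59.9
```

```bash
python3 yaw.py
python3 - <<'E'
from h import *
d,T=wrist();q=[504,-190.1,.73]
print(proj(place([(-20,-100,3.5),(-20,100,3.5),(20,-100,8),(20,100,8),(-7,-46,45),(7,-46,45),(-7,46,45),(7,46,45)],q),d,T).round())
cv2.imwrite("pics/w3.png",d["img"][:,:,::-1])
E
```

```text
4.275 [ 506.5471068  -195.15508324  105.5067697 ] yaw_y 221.73569713377108 z [ 0.01234697 -0.00245381 -0.99992076] j [-0.07  0.37 -0.37  0.   -0.82  0.79]
[[306.  87.]
 [300. 328.]
 [248.  87.]
 [255. 331.]
 [288. 175.]
 [265. 175.]
 [287. 301.]
 [267. 301.]]
```

View pics/w3.png

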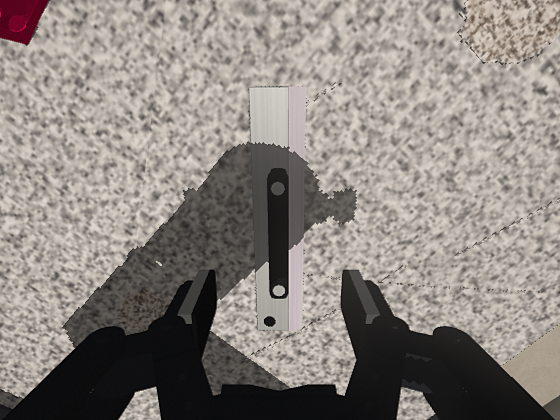

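The prediction fits: the straightedge runs vertically at columns 248–306, the grip is at (277,168–298), and it lies between the jaws. I'll go down.

Call:
{"name": "servo_tool", "arguments": {
  "turn": [
    [0.0, 0.012, 0],
    [0, 0, 0],
    [0, 0, 0],
    [0, 0, 0],
    [0, 0, 0]
  ],
  "dp": [
    [-0.002, 0.004, -0.025],
    [0, 0.001, -0.03],
    [0, 0, -0.02],
    [0, 0, 0],
    [0, 0, 0]
  ],
  "fingers": [0.06, 0.06, 0.06, 0.06, 0.06]
}}

```text
clock: 4.95
position: [508.9, -191.0, 34.5]
ee_rot: [0.913, -0.409, 0.007, -0.001]
contact_force: [0.3, 0.4, -0.7]
gripper_width: 59.8
```

```bash
python3 yaw.py
```

```text
4.95 [ 508.92284097 -190.99960609   34.49312817] yaw_y 221.76693699227496 z [ 0.01239902 -0.00436757 -0.99991359] j [-0.06  0.47 -0.44  0.01 -0.65  0.78]
```

Call:
{"name": "servo_tool", "arguments": {
  "turn": [
    [0.0, 0.0, 0],
    [0, 0, 0],
    [0.005, 0.012, 0],
    [0, 0.0, 0],
    [0, 0, 0]
  ],
  "dp": [
    [-0.004, 0.001, -0.007],
    [-0.001, 0.0, -0.007],
    [0, 0, 0],
    [0, 0, 0],
    [0, 0, 0]
  ],
  "fingers": [0.06, 0.06, 0.06, 0.06, 0.06]
}}

```text
clock: 5.58
position: [505.2, -190.2, 22.0]
ee_rot: [0.913, -0.409, 0.002, -0.001]
contact_force: [-0.0, 0.7, -0.1]
gripper_width: 59.9
```

```bash
python3 yaw.py
```

```text
5.575 [ 505.15414198 -190.15658012   21.96075486] yaw_y 221.77411692992925 z [ 4.18369560e-03  4.82714853e-04 -9.99991132e-01] j [-0.06  0.49 -0.45 -0.   -0.63  0.79]
```

Now close.

Call:
{"name": "servo_tool", "arguments": {
  "turn": [
    [0, 0, 0],
    [0, 0, 0],
    [0, 0, 0],
    [0, 0, 0],
    [0, 0, 0]
  ],
  "dp": [
    [0, 0, -0.001],
    [0, 0, 0],
    [0, 0, 0],
    [0, 0, 0],
    [0, 0, 0]
  ],
  "fingers": [0.03, 0.0, 0.0, 0.0, 0.0]
}}

```text
clock: 6.2
position: [504.9, -190.2, 20.9]
ee_rot: [0.913, -0.409, 0.002, -0.001]
contact_force: [0.7, -0.6, 0.4]
gripper_width: 12.8
```

Call:
{"name": "servo_tool", "arguments": {
  "turn": [
    [0, 0, 0],
    [0, 0, 0],
    [0, 0, 0],
    [0, 0, 0],
    [0, 0, 0]
  ],
  "dp": [
    [0, 0, 0],
    [0, 0, 0.02],
    [0, 0, 0.04],
    [0, 0, 0.05],
    [0, 0, 0.05]
  ],
  "fingers": [0.0, 0.0, 0.0, 0.0, 0.0]
}}

```text
clock: 6.82
position: [498.8, -188.8, 177.8]
ee_rot: [0.912, -0.41, -0.007, 0.001]
contact_force: [0.6, -0.7, -2.6]
gripper_width: 12.8
```

```bash
python3 yaw.py
```

```text
6.825 [ 498.76621781 -188.83698938  177.8264122 ] yaw_y 221.64394130825897 z [-0.01371189  0.0042742  -0.99989685] j [-0.06  0.28 -0.28 -0.   -1.02  0.79]
```

Call:
{"name": "servo_tool", "arguments": {
  "turn": [
    [0, 0, -0.14],
    [0, 0, -0.14],
    [0, 0, -0.14],
    [0, 0, -0.14],
    [0, 0, 0]
  ],
  "dp": [
    [0, 0.06, 0.02],
    [0, 0.06, 0.02],
    [0, 0.06, 0.01],
    [0, 0.06, 0],
    [0, 0.06, 0]
  ],
  "fingers": [0.0, 0.0, 0.0, 0.0, 0.0]
}}

```text
clock: 7.45
position: [497.7, 114.8, 231.1]
ee_rot: [0.754, -0.657, -0.005, -0.003]
contact_force: [1.5, -0.1, -2.5]
gripper_width: 13.0
```

Call:
{"name": "servo_tool", "arguments": {
  "turn": [
    [0.024, -0.149, 0],
    [0.024, -0.149, 0],
    [0.024, -0.149, 0],
    [0, 0, 0],
    [0, 0, 0]
  ],
  "dp": [
    [0, 0.06, 0],
    [0, 0.06, 0],
    [0, 0.06, 0],
    [0, 0, 0],
    [0, 0, 0]
  ],
  "fingers": [0.0, 0.0, 0.0, 0.0, 0.0]
}}

```text
clock: 8.07
position: [499.0, 276.9, 227.9]
ee_rot: [0.738, -0.643, 0.131, -0.156]
contact_force: [-1.0, 0.0, -1.9]
gripper_width: 12.8
```

```bash
python3 yaw.py
```

```text
8.075 [499.03316384 276.85052137 227.94932629] yaw_y 187.82520873567069 z [ 0.39446777  0.06128893 -0.91686359] j [ 0.9   0.13 -0.59  0.5  -0.6  -1.15]
```

Run:
```python
from h import *
d,T=wrist()
np.savez("w4.npz",T=T,vfov=d["vfov"],cx=d["cx"],cy=d["cy"],img=d["img"])
q=[517.7,260,.16]
print(proj(place([face(108,101,3.5),face(108,-47,3.5),face(68,135,14),face(68,-135,14),face(0,-150),face(240,-150)],q),d,T).round())
for n in ("blade","dimmer","straightedge"): print(n,[(np.round(r["box"]),r["score"]) for r in search_frame(n,"wrist")[:2]])
cv2.imwrite("pics/w4.png",cv2.resize(d["img"][:,:,::-1],(800,600),interpolation=cv2.INTER_CUBIC))
```

```text
[[335. 278.]
 [341. 122.]
 [376. 311.]
 [403.  -3.]
 [486. -22.]
 [168. -18.]]
blade [(array([334., 126.,  56., 159.]), 0.71)]
dimmer [(array([421., 129.,  28.,  25.]), 0.79)]
straightedge [(array([234.,  62.,  91., 330.]), 0.78)]
```

View pics/w4.png

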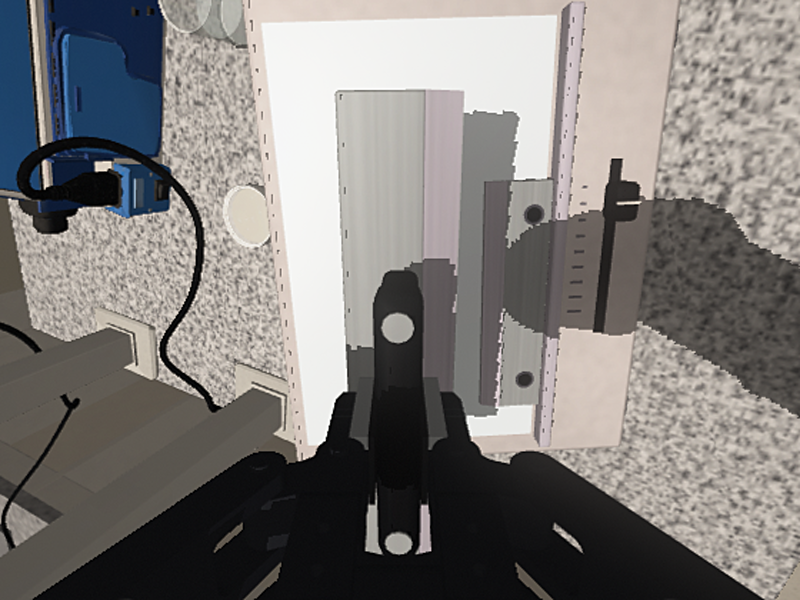

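The wrist view shows the held straightedge with its bevel on the blade side. The blade's ground edge runs from (485,181) to (481,405), the slide cap is near (622,200), and the pad is in full view. I'll refine the pad pose from this image.

```bash
cat > goal.py <<'E'
from h import *
def goal(q,yb,u,h,y=None,dyaw=0):
    """needed world shift (mm) and rotvec to bring held straightedge centre underside to (u,h), 20.9 mm from the TCP"""
    s=read_state();M=R.from_quat(s["ee_rot"]).as_matrix()
    yw=q[2]+dyaw; a=np.radians(26)
    ex=np.array([np.cos(a)*np.cos(yw),np.cos(a)*np.sin(yw),np.sin(a)]);ey=np.array([-np.sin(yw),np.cos(yw),0]);n=np.cross(ex,ey)
    G=np.c_[-ey,-ex,-n]
    p=place([face(u,yb if y is None else y,h+20.9)],q)[0]
    dp=p-s["position"];rv=R.from_matrix(G@M.T).as_rotvec()
    # current u,y,h of straightedge centre
    c=s["position"]+20.9*M[:,2]; cq,sq=np.cos(q[2]),np.sin(q[2]); r=c[:2]-q[:2]
    x=cq*r[0]+sq*r[1]; yy=-sq*r[0]+cq*r[1]
    w=np.array([x+104,c[2]-24]); uh=(w[0]*.899+w[1]*.438, -w[0]*.438+w[1]*.899)
    print("t %.2f"%s["clock"],"now u,y,h",np.round([uh[0],yy,uh[1]],1),"need dp mm",np.round(dp,1),"rot",np.round(rv,4),"F",np.round(s["contact_force"],1),"Tq",np.round(s["wrist_torque"],2),"w",round(s["gripper_width"],1))
E
python3 - <<'E'
from h import *
from goal import goal
np.set_printoptions(precision=3,suppress=True)
w=np.load("w4.npz");d={k:w[k] for k in("vfov","cx","cy","img")};T=w["T"]
k=1.42857
def ld(p,a,b):
    a,b=np.array(a)/k,np.array(b)/k;t=(b-a)/np.linalg.norm(b-a);v=p-a
    return v[:,0]*t[1]-v[:,1]*t[0]
def f(x,useline=True):
    q=x[:3];yb=x[3]
    e=(proj(place([face(108,yb-75,3.5),face(108,yb+75,3.5)],q),d,T)-np.array([(485,181),(481,405)])/k).ravel()
    l=ld(proj(place([face(0,-80),face(0,140)],q),d,T),(678,0),(620,445))
    hh=ld(proj(place([face(240,-80),face(240,100)],q),d,T),(250,0),(300,460))
    c=(proj(place([face(0,150)],q),d,T)-np.array([620,445])/k)[0]
    return np.r_[e,l,hh,c]
r=least_squares(f,[517,260,.16,27],x_scale=[10,10,.1,10]);print(r.x,r.fun)
q=r.x[:3];yb=r.x[3]
print("ledge pred",proj(place([face(68,135,0),face(68,-100,0),face(68,135,14),face(68,-100,14),face(60,135,14)],q),d,T)*k)
print("dimmer pred right",proj(place([face(28,y,20) for y in(-40,40)],q),d,T)*k)
goal(q,yb,145,40)
E
```

```text
[518.22  259.893   0.168  32.186] [ 0.394  0.381 -1.158 -0.54   4.502  1.691 -5.845 -3.759  1.542  0.477]
ledge pred [[532.281 432.87 ]
 [557.523  74.034]
 [538.624 444.411]
 [567.095  70.005]
 [549.997 443.817]]
dimmer pred right [[631.947 183.618]
 [615.418 316.349]]
t 8.28 now u,y,h [169.   19.5 124.3] need dp mm [ 12.3  14.8 -86.7] rot [-0.001 -0.042  0.03 ] F [ 0.6 -0.2 -2.6] Tq [-0.17  1.06 -0.  ] w 12.5
```

Run:
```python
from h import *
from goal import goal
np.set_printoptions(precision=3,suppress=True)
w=np.load("w4.npz");d={k:w[k] for k in("vfov","cx","cy","img")};T=w["T"]
k=1.42857
obs=np.array([(485,181),(481,405),(539,446),(550,446)])/k
def f(x):
    q=x[:3];yb=x[3]
    return (proj(place([face(108,yb-75,3.5),face(108,yb+75,3.5),face(68,135,14),face(60,135,14)],q),d,T)-obs).ravel()
r=least_squares(f,[517,260,.16,27],x_scale=[10,10,.1,10]);print(r.x,r.fun)
q=r.x[:3];yb=r.x[3]
print("ledge pred",proj(place([face(68,-100,0),face(68,-100,14),face(0,150),face(0,-80),face(240,-80)],q),d,T)*k)
print("dimmer pred right",proj(place([face(28,y,20) for y in(-40,40)],q),d,T)*k)
np.save("q.npy",r.x)
goal(q,yb,150,40)
```

```text
[517.981 261.534   0.173  30.535] [ 0.127  0.348 -0.753 -0.491  0.196  0.246  0.453 -0.196]
ledge pred [[556.456  76.998]
 [565.952  73.082]
 [622.892 447.258]
 [669.241 111.058]
 [254.758 125.575]]
dimmer pred right [[631.243 185.953]
 [615.403 318.316]]
t 8.28 now u,y,h [169.1  17.9 124.3] need dp mm [ 16.6  15.6 -84.5] rot [-0.001 -0.042  0.035] F [ 0.6 -0.2 -2.6] Tq [-0.17  1.06 -0.  ] w 12.5
```

Call:
{"name": "servo_tool", "arguments": {
  "turn": [
    [0, -0.02, 0.018],
    [0, -0.022, 0.018],
    [0, 0, 0],
    [0, 0, 0],
    [0, 0, 0]
  ],
  "dp": [
    [0.005, 0.006, -0.03],
    [0.006, 0.005, -0.03],
    [0.005, 0, -0.025],
    [0, 0, 0],
    [0, 0, 0]
  ],
  "fingers": [0.0, 0.0, 0.0, 0.0, 0.0]
}}

```text
clock: 8.9
position: [521.4, 287.8, 146.5]
ee_rot: [0.743, -0.629, 0.144, -0.178]
contact_force: [0.0, 0.4, -2.8]
gripper_width: 12.8
```

```bash
cat > g.py <<'E'
import sys
from goal import *
r=np.load("q.npy");goal(r[:3],r[3],float(sys.argv[1]),float(sys.argv[2]),27,float(sys.argv[3]) if len(sys.argv)>3 else 0)
E
python3 g.py 148 8
```

```text
t 8.90 now u,y,h [154.4  25.4  40.3] need dp mm [  8.1   3.2 -31.7] rot [-0.0101  0.0063  0.0039] F [ 0.   0.4 -2.8] Tq [-0.21  1.21  0.01] w 12.8
```

Call:
{"name": "servo_tool", "arguments": {
  "turn": [
    [-0.01, 0.006, 0.004],
    [0, 0, 0],
    [0, 0, 0],
    [0, 0, 0],
    [0, 0, 0]
  ],
  "dp": [
    [0.003, 0.003, -0.012],
    [0.003, 0, -0.012],
    [0.001, 0, -0.007],
    [0, 0, 0],
    [0, 0, 0]
  ],
  "fingers": [0.0, 0.0, 0.0, 0.0, 0.0]
}}

```text
clock: 9.52
position: [534.2, 295.9, 125.7]
ee_rot: [0.743, -0.627, 0.147, -0.182]
contact_force: [0.0, -0.6, -2.3]
gripper_width: 13.3
```

```bash
python3 g.py 140 4
python3 - <<'E'
from h import *
d,T=wrist()
np.savez("w5.npz",T=T,vfov=d["vfov"],cx=d["cx"],cy=d["cy"],img=d["img"])
r=np.load("q.npy");q=r[:3];k=2.5
print((proj(place([face(108,r[3]-75,3.5),face(108,r[3]+75,3.5)],q),d,T)-[200,60])*k)
cv2.imwrite("pics/w5.png",cv2.resize(d["img"][60:300,200:460,::-1],None,fx=k,fy=k,interpolation=cv2.INTER_CUBIC))
E
```

```text
t 9.53 now u,y,h [158.1  31.2  15.4] need dp mm [-10.1  -5.9 -18. ] rot [-0.0123  0.016   0.0005] F [ 0.  -0.6 -2.3] Tq [-0.26  1.24  0.02] w 13.3
[[439.57155373 143.65872875]
 [387.27992866 734.81950278]]
```

View pics/w5.png

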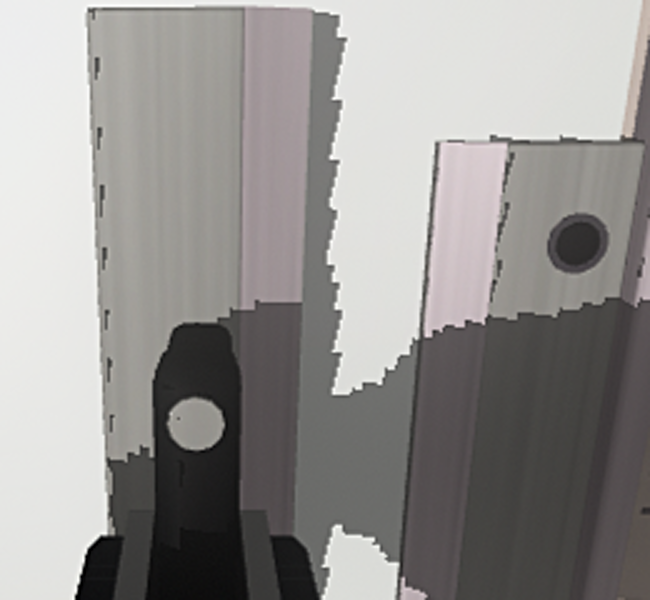

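The blade's ground edge runs from (436,142) to (402,560) in the crop, and the straightedge's bevel edge from (313,10) to (294,535). I'll compare both slopes with the model.

```bash
cat > ang.py <<'E'
from h import *
def edges(d,T,T_tool,q,yb,bl,se,k,off):
    """bl,se: observed lines ((x,y),(x,y)) in crop px. returns blade (du,dyaw) and straightedge (dx,dyaw) corrections"""
    off=np.array(off)
    def res(Pf,obs):
        a,b=[np.array(o)/k+off for o in obs];t=(b-a)/np.linalg.norm(b-a)
        p=proj(Pf,d,T)-a;return p[:,0]*t[1]-p[:,1]*t[0]
    Y=np.array([-70,20.])
    def fb(x): # line u=108+x0 + x1*y'
        return res(place([face(108+x[0]-x[1]*y,yb+y,3.5) for y in Y],q),bl)
    def fs(x):
        P=np.array([(-y,-(-20+x[0]-x[1]*y),20.9-3.5) for y in [-95,-20.]])
        return res(P@T_tool[:3,:3].T+T_tool[:3,3],se)
    return least_squares(fb,[0,0],x_scale=[1,.01]).x,least_squares(fs,[0,0],x_scale=[1,.01]).x
E
python3 - <<'E'
from ang import *
np.set_printoptions(precision=4,suppress=True)
w=np.load("w5.npz");d={k:w[k] for k in("vfov","cx","cy","img")};T=w["T"]
M=np.array(get_image("wrist")["mount"]);TT=T@np.linalg.inv(M)
r=np.load("q.npy")
print(edges(d,T,TT,r[:3],r[3],((436,142),(402,560)),((313,10),(294,535)),2.5,(200,60)))
E
```

```text
(array([0.3096, 0.0059]), array([-1.765 ,  0.0048]))
```

Call:
{"name": "servo_tool", "arguments": {
  "turn": [
    [-0.006, 0.008, 0],
    [-0.006, 0.008, 0],
    [0, 0, 0],
    [0, 0, 0],
    [0, 0, 0]
  ],
  "dp": [
    [-0.006, -0.004, -0.006],
    [-0.005, -0.002, -0.006],
    [-0.003, 0, -0.004],
    [0, 0, 0],
    [0, 0, 0]
  ],
  "fingers": [0.0, 0.0, 0.0, 0.0, 0.0]
}}

```text
clock: 10.25
position: [517.9, 290.0, 108.4]
ee_rot: [0.747, -0.627, 0.144, -0.171]
contact_force: [-0.3, 0.6, -3.2]
gripper_width: 12.6
```

```bash
python3 g.py 138 2 0.001
```

```text
t 10.25 now u,y,h [134.8  28.    7.3] need dp mm [ 5.3 -0.1 -3.4] rot [ 0.0009 -0.0023 -0.0004] F [-0.3  0.6 -3.2] Tq [-0.17  1.22 -0.04] w 12.6
```

Call:
{"name": "servo_tool", "arguments": {
  "turn": [
    [0.001, -0.002, 0],
    [0, 0, 0],
    [0, 0, 0],
    [0, 0, 0],
    [0, 0, 0]
  ],
  "dp": [
    [0.003, 0, -0.0015],
    [0.0015, 0, -0.002],
    [0, 0, 0],
    [0, 0, 0],
    [0, 0, 0]
  ],
  "fingers": [0.0, 0.0, 0.0, 0.0, 0.0]
}}

```text
clock: 10.88
position: [522.6, 290.6, 105.5]
ee_rot: [0.746, -0.627, 0.145, -0.172]
contact_force: [0.3, -0.3, -2.6]
gripper_width: 13.0
```

```bash
python3 g.py 137 0 0.001
```

```text
t 10.88 now u,y,h [137.8  27.9   2.6] need dp mm [ 0.6 -0.8 -2.7] rot [ 0.0004 -0.0003 -0.0001] F [ 0.3 -0.3 -2.6] Tq [-0.21  1.23 -0.05] w 13.0
```

Lower along the normal until there is contact.

Call:
{"name": "servo_tool", "arguments": {
  "turn": [
    [0, 0, 0],
    [0, 0, 0],
    [0, 0, 0],
    [0, 0, 0],
    [0, 0, 0]
  ],
  "dp": [
    [0.0006, 0.0001, -0.0012],
    [0.0004, 0.0001, -0.0008],
    [0, 0, 0],
    [0, 0, 0],
    [0, 0, 0]
  ],
  "fingers": [0.0, 0.0, 0.0, 0.0, 0.0]
}}

```text
clock: 11.5
position: [523.6, 291.3, 103.9]
ee_rot: [0.746, -0.627, 0.145, -0.172]
contact_force: [-0.3, -0.4, -2.1]
gripper_width: 13.0
```

```bash
python3 g.py 137 0 0.001
```

```text
t 11.50 now u,y,h [138.   28.4   0.8] need dp mm [-0.4 -1.4 -1.1] rot [ 0.0014 -0.0005  0.0002] F [-0.3 -0.4 -2.1] Tq [-0.22  1.25  0.04] w 13.0
```

Call:
{"name": "servo_tool", "arguments": {
  "turn": [
    [0.001, 0, 0],
    [0, 0, 0],
    [0, 0, 0],
    [0, 0, 0],
    [0, 0, 0]
  ],
  "dp": [
    [0.0003, -0.0005, -0.0008],
    [0.0003, 0, -0.0006],
    [0, 0, 0],
    [0, 0, 0],
    [0, 0, 0]
  ],
  "fingers": [0.0, 0.0, 0.0, 0.0, 0.0]
}}

```text
clock: 12.12
position: [524.0, 291.2, 103.3]
ee_rot: [0.746, -0.627, 0.145, -0.171]
contact_force: [-0.6, 0.0, -2.6]
gripper_width: 12.6
```

```bash
python3 g.py 137 0 0.001
```

```text
t 12.12 now u,y,h [138.2  28.2  -0. ] need dp mm [-0.8 -1.4 -0.5] rot [ 0.0019 -0.0008  0.0009] F [-0.6  0.  -2.6] Tq [-0.24  1.26 -0.01] w 12.6
```

Call:
{"name": "servo_tool", "arguments": {
  "turn": [
    [0.0015, 0, 0],
    [0, 0, 0],
    [0, 0, 0],
    [0, 0, 0],
    [0, 0, 0]
  ],
  "dp": [
    [0.0002, 0, -0.001],
    [0.0003, 0, -0.0008],
    [0, 0, 0],
    [0, 0, 0],
    [0, 0, 0]
  ],
  "fingers": [0.0, 0.0, 0.0, 0.0, 0.0]
}}

```text
clock: 12.75
position: [524.1, 291.3, 103.2]
ee_rot: [0.746, -0.627, 0.146, -0.172]
contact_force: [-1.4, -0.0, -0.8]
gripper_width: 12.5
```

```bash
python3 g.py 137 0 0.001
```

```text
t 12.75 now u,y,h [ 1.383e+02  2.820e+01 -1.000e-01] need dp mm [-0.9 -1.4 -0.4] rot [0.0016 0.0009 0.0016] F [-1.4 -0.  -0.8] Tq [-0.36  1.41 -0.1 ] w 12.5
```

Call:
{"name": "servo_tool", "arguments": {
  "turn": [
    [0, 0, 0],
    [0, 0, 0],
    [0, 0, 0],
    [0, 0, 0],
    [0, 0, 0]
  ],
  "dp": [
    [-0.0014, -0.0002, -0.0007],
    [-0.0014, -0.0002, -0.0007],
    [-0.0014, -0.0002, -0.0007],
    [0, 0, 0],
    [0, 0, 0]
  ],
  "fingers": [0.0, 0.0, 0.0, 0.0, 0.0]
}}

```text
clock: 13.38
position: [519.6, 291.2, 101.1]
ee_rot: [0.746, -0.627, 0.146, -0.171]
contact_force: [-0.8, -0.1, -1.2]
gripper_width: 12.5
```

```bash
python3 g.py 132 0 0.001;  python3 - <<'E'
from h import *
d,T=wrist()
np.savez("w6.npz",T=T,vfov=d["vfov"],cx=d["cx"],cy=d["cy"],img=d["img"])
cv2.imwrite("pics/w6.png",cv2.resize(d["img"][60:260,230:430,::-1],None,fx=3,fy=3,interpolation=cv2.INTER_CUBIC))
E
```

```text
t 13.38 now u,y,h [ 1.333e+02  2.880e+01 -1.000e-01] need dp mm [-0.8 -2.1 -0.5] rot [ 0.0031 -0.      0.002 ] F [-0.8 -0.1 -1.2] Tq [-0.17  1.16 -0.01] w 12.5
```

View pics/w6.png

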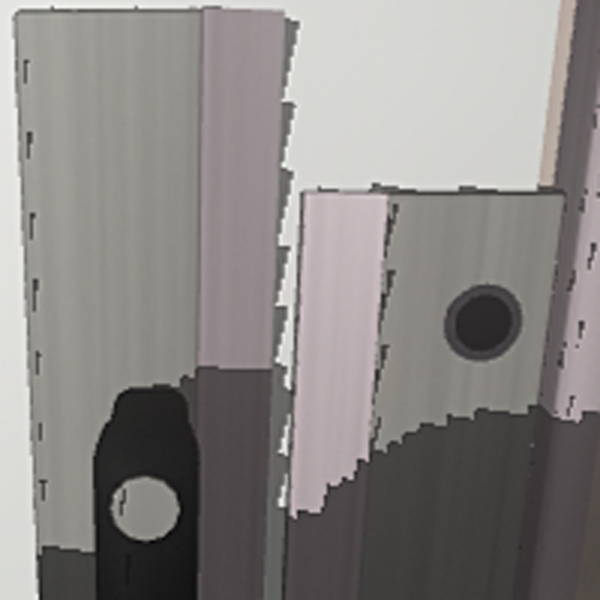

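The gap is now about 22 px at the right end, row 195, and about 19 px at row 590. The straightedge's edge runs from (284,12) to (264,590) and the blade's from (302,193) to (283,595).

Run:
```python
from ang import *
np.set_printoptions(precision=4,suppress=True)
w=np.load("w6.npz");d={k:w[k] for k in("vfov","cx","cy","img")};T=w["T"]
M=np.array(get_image("wrist")["mount"]);TT=T@np.linalg.inv(M)
r=np.load("q.npy");g=cv2.cvtColor(d["img"],cv2.COLOR_RGB2GRAY).astype(int)
for row in (124,130,140,150,165,175,185,195,210,225,240,255): print(row,g[row,312:336].tolist())
print(edges(d,T,TT,r[:3],r[3],((302,193),(283,595)),((284,12),(264,590)),3,(230,60)))
```

```text
124 [145, 144, 145, 144, 144, 144, 144, 144, 146, 147, 141, 106, 106, 106, 151, 223, 218, 204, 91, 124, 167, 163, 160, 159]
130 [143, 144, 144, 143, 143, 143, 144, 145, 147, 144, 128, 99, 135, 227, 216, 212, 217, 205, 76, 165, 197, 192, 187, 184]
140 [142, 143, 143, 142, 143, 142, 141, 143, 145, 133, 136, 227, 219, 216, 215, 216, 214, 163, 95, 170, 194, 188, 185, 183]
150 [139, 143, 142, 141, 141, 140, 141, 144, 145, 137, 103, 100, 133, 224, 213, 216, 205, 99, 161, 193, 188, 182, 181, 180]
165 [139, 141, 139, 139, 138, 138, 140, 144, 137, 116, 104, 104, 96, 130, 227, 211, 117, 89, 194, 186, 181, 178, 177, 177]
175 [140, 139, 139, 137, 136, 136, 141, 142, 132, 94, 134, 228, 215, 210, 216, 203, 87, 168, 186, 181, 176, 174, 175, 177]
185 [77, 77, 77, 76, 76, 77, 78, 76, 84, 107, 103, 98, 134, 231, 212, 128, 126, 186, 182, 177, 172, 173, 173, 176]
195 [77, 76, 75, 74, 74, 76, 76, 76, 96, 105, 104, 104, 104, 103, 94, 90, 167, 182, 177, 171, 171, 171, 173, 174]
210 [75, 73, 73, 72, 72, 74, 75, 79, 104, 98, 131, 222, 217, 210, 94, 138, 183, 174, 170, 167, 168, 169, 171, 173]
225 [72, 72, 69, 70, 73, 72, 72, 94, 99, 95, 94, 145, 213, 122, 108, 182, 176, 170, 165, 165, 166, 168, 169, 171]
240 [71, 70, 69, 70, 72, 73, 84, 100, 98, 97, 99, 98, 78, 47, 74, 75, 73, 72, 72, 72, 72, 72, 71, 73]
255 [69, 67, 66, 71, 69, 68, 100, 98, 96, 96, 100, 91, 39, 68, 75, 73, 70, 70, 70, 70, 70, 71, 72, 72]
(array([0.2231, 0.0009]), array([-1.6463,  0.006 ]))
```

Call:
{"name": "servo_tool", "arguments": {
  "turn": [
    [0.002, 0, -0.0045],
    [0, 0, 0],
    [0, 0, 0],
    [0, 0, 0],
    [0, 0, 0]
  ],
  "dp": [
    [0, 0, 0],
    [-0.001, -0.0002, -0.0006],
    [-0.001, -0.0002, -0.0006],
    [0, 0, 0],
    [0, 0, 0]
  ],
  "fingers": [0.0, 0.0, 0.0, 0.0, 0.0]
}}

```text
clock: 14.1
position: [517.5, 291.1, 100.2]
ee_rot: [0.744, -0.629, 0.146, -0.171]
contact_force: [0.1, 0.2, -2.5]
gripper_width: 13.0
```

```bash
cat > rows.py <<'E'
from h import *
def cols(rows=(124,140,165,185,210,225,240,255),a=305,b=336):
    d,T=wrist();g=cv2.cvtColor(d["img"],cv2.COLOR_RGB2GRAY).astype(int)
    for r in rows: print(r,a,g[r,a:b].tolist())
    return d,T
E
python3 g.py 132 0 0.001; python3 -c "
from rows import *
cols()"
```

```text
t 14.10 now u,y,h [131.   29.1   0. ] need dp mm [ 1.3 -2.   0.4] rot [ 0.0015 -0.0001  0.0071] F [ 0.1  0.2 -2.5] Tq [-0.23  1.18 -0.01] w 13.0
124 305 [146, 145, 143, 143, 141, 143, 143, 143, 144, 145, 144, 144, 144, 143, 145, 147, 147, 141, 103, 90, 116, 193, 198, 193, 189, 189, 190, 193, 197, 200, 199]
140 305 [144, 143, 142, 140, 141, 141, 141, 142, 143, 143, 142, 143, 141, 141, 144, 146, 140, 114, 102, 66, 126, 200, 189, 183, 181, 182, 181, 183, 187, 187, 186]
165 305 [141, 141, 139, 139, 138, 139, 139, 139, 141, 139, 139, 138, 137, 140, 143, 140, 118, 98, 61, 119, 194, 184, 179, 175, 176, 176, 179, 182, 181, 181, 179]
185 305 [78, 77, 76, 78, 77, 76, 76, 78, 78, 78, 76, 75, 77, 79, 76, 85, 101, 82, 149, 190, 181, 175, 171, 173, 173, 174, 176, 176, 177, 175, 173]
210 305 [74, 74, 74, 74, 74, 73, 73, 75, 73, 72, 72, 72, 73, 74, 81, 102, 65, 52, 59, 89, 180, 170, 168, 168, 170, 172, 172, 172, 170, 170, 170]
225 305 [74, 72, 72, 73, 72, 72, 74, 72, 71, 69, 69, 73, 73, 73, 96, 90, 65, 160, 181, 172, 167, 166, 165, 167, 169, 170, 171, 170, 168, 167, 172]
240 305 [72, 71, 71, 71, 70, 72, 72, 71, 69, 68, 70, 72, 73, 86, 98, 62, 60, 75, 74, 72, 70, 71, 70, 71, 72, 71, 72, 70, 72, 71, 71]
255 305 [70, 72, 71, 70, 71, 71, 72, 70, 67, 65, 70, 69, 69, 100, 76, 45, 72, 74, 72, 68, 69, 70, 69, 69, 70, 71, 70, 70, 71, 70, 68]
```

Call:
{"name": "servo_tool", "arguments": {
  "turn": [
    [0, 0, 0],
    [0, 0, 0],
    [0, 0, 0],
    [0, 0, 0],
    [0, 0, 0]
  ],
  "dp": [
    [0.0002, 0, -0.0006],
    [-0.0005, -0.0001, -0.0004],
    [-0.0005, -0.0001, -0.0004],
    [0, 0, 0],
    [0, 0, 0]
  ],
  "fingers": [0.0, 0.0, 0.0, 0.0, 0.0]
}}

```text
clock: 14.78
position: [517.0, 291.1, 99.8]
ee_rot: [0.744, -0.629, 0.146, -0.171]
contact_force: [-0.7, -0.3, -0.6]
gripper_width: 12.7
```

```bash
python3 g.py 130 0 -0.004; python3 -c "
from rows import *
cols((124,165,210,255),314,332)"
```

```text
t 14.78 now u,y,h [ 1.305e+02  2.920e+01 -1.000e-01] need dp mm [-0.  -2.3 -0.1] rot [0.0016 0.0013 0.003 ] F [-0.7 -0.3 -0.6] Tq [-0.22  1.29 -0.06] w 12.7
124 314 [145, 144, 143, 143, 143, 144, 146, 148, 135, 74, 129, 201, 194, 190, 190, 189, 191, 192]
165 314 [138, 139, 138, 137, 140, 144, 139, 101, 66, 140, 192, 183, 178, 176, 175, 176, 178, 182]
210 314 [71, 70, 72, 75, 75, 76, 71, 63, 70, 99, 185, 169, 167, 168, 171, 171, 172, 171]
255 314 [66, 70, 68, 71, 96, 43, 72, 74, 71, 68, 69, 69, 69, 69, 70, 70, 70, 71]
```

Call:
{"name": "servo_tool", "arguments": {
  "turn": [
    [0, 0, 0],
    [0, 0, 0],
    [0, 0, 0],
    [0, 0, 0],
    [0, 0, 0]
  ],
  "dp": [
    [-0.0005, -0.0001, -0.0003],
    [-0.0006, -0.0001, -0.0003],
    [0, 0, 0],
    [0, 0, 0],
    [0, 0, 0]
  ],
  "fingers": [0.0, 0.0, 0.0, 0.0, 0.0]
}}

```text
clock: 15.45
position: [516.2, 291.1, 99.5]
ee_rot: [0.744, -0.629, 0.147, -0.172]
contact_force: [0.1, -0.6, -1.2]
gripper_width: 12.8
```

```bash
python3 g.py 130 0 -0.004; python3 -c "
from rows import *
cols((124,165,210,255),314,332)"
```

```text
t 15.45 now u,y,h [ 1.296e+02  2.940e+01 -1.000e-01] need dp mm [ 0.8 -2.4  0.3] rot [0.002  0.0018 0.0031] F [ 0.1 -0.6 -1.2] Tq [-0.13  1.05  0.01] w 12.8
124 314 [144, 145, 144, 144, 144, 145, 146, 142, 146, 185, 196, 191, 186, 185, 186, 187, 190, 191]
165 314 [139, 138, 136, 137, 141, 142, 131, 122, 190, 184, 179, 175, 175, 174, 177, 180, 181, 181]
210 314 [72, 70, 74, 75, 75, 66, 68, 104, 189, 174, 168, 168, 170, 170, 171, 171, 171, 170]
255 314 [66, 71, 72, 61, 60, 74, 73, 71, 68, 70, 69, 69, 70, 72, 71, 70, 71, 71]
```

Call:
{"name": "servo_tool", "arguments": {
  "turn": [
    [0, 0, 0],
    [0, 0, 0],
    [0, 0, 0],
    [0, 0, 0],
    [0, 0, 0]
  ],
  "dp": [
    [-0.0005, -0.0001, -0.0003],
    [-0.0005, -0.0001, -0.0003],
    [-0.0003, 0, -0.0002],
    [0, 0, 0],
    [0, 0, 0]
  ],
  "fingers": [0.0, 0.0, 0.0, 0.0, 0.0]
}}

```text
clock: 16.12
position: [516.0, 291.1, 99.4]
ee_rot: [0.743, -0.629, 0.148, -0.172]
contact_force: [2.5, -0.1, -2.1]
gripper_width: 12.8
```

```bash
python3 g.py 130 0 -0.004; python3 -c "
from rows import *
d,T=cols((124,165,210,255),314,332)
cv2.imwrite('pics/w7.png',cv2.resize(d['img'][100:290,260:400,::-1],None,fx=3.1,fy=3.1,interpolation=cv2.INTER_CUBIC))"
```

```text
t 16.12 now u,y,h [ 1.294e+02  2.940e+01 -1.000e-01] need dp mm [ 1.  -2.4  0.3] rot [0.0023 0.004  0.0033] F [ 2.5 -0.1 -2.1] Tq [-0.09  0.71  0.12] w 12.8
124 314 [144, 143, 143, 143, 143, 145, 146, 141, 151, 198, 194, 189, 185, 185, 186, 187, 191, 191]
165 314 [139, 138, 138, 137, 141, 141, 131, 132, 189, 182, 177, 175, 175, 176, 179, 179, 179, 181]
210 314 [72, 71, 73, 76, 73, 67, 71, 99, 184, 169, 167, 168, 170, 171, 172, 172, 169, 170]
255 314 [67, 72, 72, 63, 70, 74, 72, 69, 68, 69, 70, 69, 71, 72, 69, 71, 69, 70]
```

View pics/w7.png

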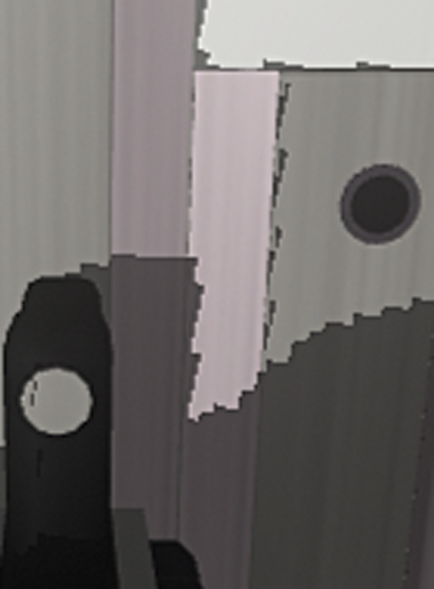

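Contact: upslope force rose by about 3 N, and no gap shows in the view. I'll give one more gentle seating push, then open.

Call:
{"name": "servo_tool", "arguments": {
  "turn": [
    [0, 0.003, 0],
    [0, 0, 0],
    [0, 0, 0],
    [0, 0, 0],
    [0, 0, 0]
  ],
  "dp": [
    [-0.0005, -0.0001, -0.0003],
    [-0.0007, -0.0001, -0.0005],
    [-0.0007, -0.0001, -0.0005],
    [0, 0, 0],
    [0, 0, 0]
  ],
  "fingers": [0.0, 0.0, 0.0, 0.0, 0.0]
}}

```text
clock: 16.8
position: [515.9, 291.1, 99.4]
ee_rot: [0.743, -0.629, 0.148, -0.172]
contact_force: [2.2, 0.4, -2.1]
gripper_width: 12.6
```

```bash
python3 g.py 130 0 -0.004; python3 -c "
from rows import *
d,T=cols((124,165,210,255),314,332)"
```

```text
t 16.80 now u,y,h [129.3  29.4   0. ] need dp mm [ 1.1 -2.3  0.3] rot [0.0021 0.0046 0.004 ] F [ 2.2  0.4 -2.1] Tq [0.05 0.27 0.13] w 12.6
124 314 [144, 144, 143, 142, 144, 145, 144, 145, 172, 196, 192, 187, 185, 185, 186, 189, 191, 191]
165 314 [139, 137, 137, 139, 140, 139, 136, 160, 187, 180, 176, 175, 174, 176, 180, 180, 180, 179]
210 314 [71, 70, 74, 76, 69, 67, 75, 70, 60, 88, 169, 165, 173, 171, 172, 172, 169, 171]
255 314 [67, 72, 71, 61, 70, 74, 71, 68, 69, 69, 70, 69, 71, 71, 70, 69, 70, 69]
```

Call:
{"name": "servo_tool", "arguments": {
  "turn": [
    [0, 0.006, 0],
    [0, 0.003, 0],
    [0, 0, 0],
    [0, 0, 0],
    [0, 0, 0]
  ],
  "dp": [
    [-0.0003, 0, -0.0008],
    [-0.0004, 0, -0.0008],
    [0, 0, 0],
    [0, 0, 0],
    [0, 0, 0]
  ],
  "fingers": [0.0, 0.0, 0.0, 0.0, 0.0]
}}

```text
clock: 17.48
position: [516.0, 291.1, 99.3]
ee_rot: [0.743, -0.63, 0.145, -0.17]
contact_force: [1.4, -0.7, 1.5]
gripper_width: 12.5
```

```bash
python3 g.py 130 0 -0.004
```

```text
t 17.48 now u,y,h [129.3  29.4  -0.2] need dp mm [ 1.  -2.3  0.5] rot [ 0.0019 -0.0016  0.0044] F [ 1.4 -0.7  1.5] Tq [-0.21  0.18  0.09] w 12.5
```

Call:
{"name": "servo_tool", "arguments": {
  "turn": [
    [0, 0, 0],
    [0, 0, 0],
    [0, 0, 0],
    [0, 0, 0],
    [0, 0, 0]
  ],
  "dp": [
    [0, 0, 0],
    [0, 0, 0],
    [0, 0, 0],
    [0, 0, 0],
    [0, 0, 0]
  ],
  "fingers": [0.03, 0.04, 0.04, 0.04, 0.04]
}}

```text
clock: 18.1
position: [513.4, 290.9, 97.1]
ee_rot: [0.744, -0.63, 0.144, -0.168]
contact_force: [0.4, -0.5, -0.8]
gripper_width: 40.2
```

```bash
python3 g.py 130 0 -0.004; python3 -c "
from rows import *
d,T=cols((124,140,165,180,210,255),314,332)"
```

```text
t 18.10 now u,y,h [125.9  29.6  -0.9] need dp mm [ 3.6 -2.1  2.6] rot [ 0.0025 -0.0072  0.0038] F [ 0.4 -0.5 -0.8] Tq [-0.13  0.85 -0.  ] w 40.2
124 314 [148, 179, 201, 196, 191, 189, 190, 190, 193, 196, 196, 196, 194, 193, 193, 193, 194, 196]
140 314 [153, 198, 194, 190, 186, 186, 185, 188, 191, 192, 190, 190, 189, 188, 189, 190, 190, 192]
165 314 [166, 192, 186, 183, 181, 181, 182, 184, 186, 186, 185, 184, 183, 185, 185, 185, 185, 186]
180 314 [192, 186, 181, 177, 178, 178, 181, 183, 183, 183, 182, 178, 180, 182, 181, 181, 182, 184]
210 314 [78, 72, 61, 90, 176, 182, 179, 178, 178, 177, 175, 176, 176, 175, 175, 177, 178, 176]
255 314 [73, 73, 72, 72, 74, 73, 74, 75, 74, 73, 74, 72, 72, 74, 75, 73, 73, 70]
```

Call:
{"name": "servo_tool", "arguments": {
  "turn": [
    [0, 0, 0],
    [0, 0, 0],
    [0, 0, 0],
    [0, 0, 0],
    [0, 0, 0]
  ],
  "dp": [
    [-0.005, -0.001, 0.02],
    [-0.02, -0.0035, 0.042],
    [-0.02, -0.0035, 0.042],
    [0, 0, 0],
    [0, 0, 0]
  ],
  "fingers": [0.04, 0.04, 0.04, 0.04, 0.04]
}}

```text
clock: 18.77
position: [499.3, 288.1, 174.2]
ee_rot: [0.74, -0.63, 0.157, -0.177]
contact_force: [-0.1, -0.3, -0.9]
gripper_width: 39.8
```

```bash
python3 g.py 130 0 -0.004; python3 -c "
from rows import *
d,T=wrist()
np.savez('w8.npz',T=T,vfov=d['vfov'],cx=d['cx'],cy=d['cy'],img=d['img'])
r=np.load('q.npy');q=r[:3];print(r)
print(proj(place([face(108,r[3]-75,3.5),face(108,r[3]+75,3.5),face(28,-40,20),face(28,40,20)],q),d,T))
print([(x['box'],x['score']) for x in search_frame('dimmer','wrist')])
cv2.imwrite('pics/w8.png',cv2.resize(d['img'][:,140:500,::-1],None,fx=1.42,fy=1.42,interpolation=cv2.INTER_CUBIC))"
```

```text
t 18.77 now u,y,h [147.4  29.1  74.7] need dp mm [ 17.7   0.7 -74.5] rot [0.0045 0.0253 0.01  ] F [-0.1 -0.3 -0.9] Tq [-0.15  0.86 -0.01] w 39.8
[5.17981404e+02 2.61534403e+02 1.72676509e-01 3.05354982e+01]
[[336.76054759 118.40052053]
 [328.64618029 306.60562422]
 [466.21133849 125.23435811]
 [447.42564952 241.30145822]]
[([438.5, 123.4, 36.1, 32.8], 0.57)]
```

View pics/w8.png

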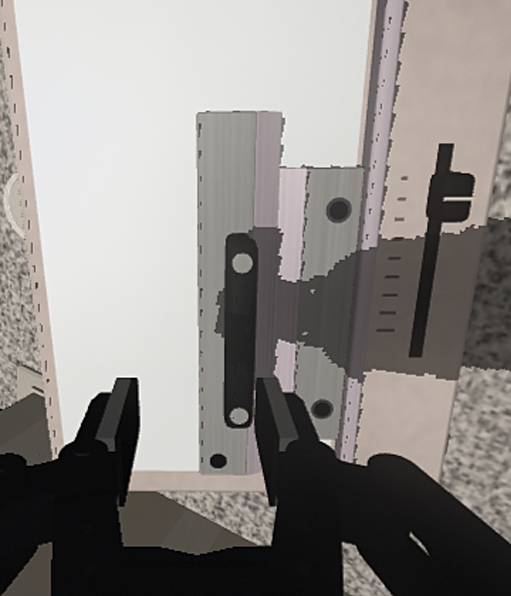

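Run:
```python
import numpy as np,cv2
g=cv2.cvtColor(np.load("w8.npz")["img"],cv2.COLOR_RGB2GRAY).astype(int)
for r in (112,116,120,126,135,145,155,170,180,192,200,210,220,230,238,245,252,258,264): print(r,325,g[r,325:346].tolist())
```

```text
112 325 [153, 151, 149, 149, 150, 152, 152, 151, 151, 151, 153, 142, 145, 234, 223, 221, 221, 221, 222, 221, 221]
116 325 [153, 152, 149, 150, 149, 152, 151, 151, 152, 150, 151, 171, 233, 226, 223, 220, 219, 228, 225, 224, 224]
120 325 [152, 150, 148, 149, 149, 150, 149, 151, 150, 150, 149, 153, 196, 203, 196, 193, 194, 199, 199, 197, 194]
126 325 [150, 148, 148, 150, 149, 149, 149, 148, 148, 149, 147, 155, 205, 198, 191, 189, 193, 197, 195, 194, 193]
135 325 [149, 147, 147, 147, 147, 148, 146, 146, 145, 149, 146, 167, 201, 192, 189, 189, 192, 195, 193, 191, 191]
145 325 [148, 146, 146, 146, 146, 147, 145, 143, 144, 148, 146, 171, 198, 189, 186, 188, 191, 192, 190, 188, 189]
155 325 [145, 143, 145, 144, 145, 145, 143, 141, 145, 144, 162, 197, 189, 185, 185, 187, 191, 190, 187, 187, 187]
170 325 [83, 83, 83, 82, 83, 81, 80, 82, 83, 78, 81, 80, 75, 120, 193, 190, 189, 185, 185, 185, 184]
180 325 [82, 82, 82, 80, 82, 80, 79, 80, 81, 74, 76, 66, 93, 184, 190, 187, 185, 184, 185, 183, 182]
192 325 [80, 80, 79, 81, 79, 77, 78, 81, 73, 74, 112, 204, 188, 184, 184, 185, 182, 181, 181, 181, 1
[... 189 characters left out ...]

220 325 [79, 78, 80, 79, 76, 78, 78, 71, 82, 80, 77, 78, 77, 78, 78, 77, 77, 77, 77, 78, 77]
230 325 [80, 80, 80, 77, 75, 79, 75, 74, 83, 79, 77, 78, 78, 79, 78, 78, 78, 77, 78, 78, 74]
238 325 [80, 79, 80, 77, 77, 81, 74, 78, 80, 74, 76, 98, 91, 68, 72, 74, 76, 76, 78, 77, 75]
245 325 [79, 82, 79, 77, 79, 81, 74, 79, 75, 116, 183, 176, 177, 178, 176, 177, 177, 178, 181, 175, 170]
252 325 [81, 80, 78, 77, 81, 80, 73, 81, 72, 104, 191, 176, 177, 177, 177, 176, 176, 178, 179, 173, 170]
258 325 [80, 81, 80, 77, 81, 77, 77, 75, 102, 188, 175, 173, 177, 177, 175, 175, 175, 179, 177, 172, 173]
264 325 [84, 83, 79, 81, 82, 70, 81, 72, 95, 178, 179, 176, 175, 176, 175, 175, 178, 179, 174, 170, 180]
```

No gap line shows at any visible row along the joint. Next I'll locate the slide cap.

```bash
cat > gd.py <<'E'
import sys
from goal import *
r=np.load("q.npy");q=r[:3]
# TCP target: h given minus the 20.9 offset
u,y,h=map(float,sys.argv[1:4]);goal(q,0,u,h-20.9,y)
E
python3 - <<'E'
from h import *
w=np.load("w8.npz");d={k:w[k] for k in("vfov","cx","cy","img")};T=w["T"]
q=np.load("q.npy")[:3]
r=least_squares(lambda x:(proj(place([face(x[0],x[1],20)],q),d,T)-[[452/1.42+140,197/1.42]]).ravel(),[28,-40]);print("cap u,y",r.x)
for p in [(445,145),(415,355)]:
    r=least_squares(lambda x:(proj(place([face(x[0],x[1],0)],q),d,T)-[[p[0]/1.42+140,p[1]/1.42]]).ravel(),[28,-40]);print("slot",r.x)
print("cap box",proj(place([face(28+a,-33+b,20) for a in(-7,7) for b in(-11,11)],q),d,T)*1.42-[140*1.42,0])
E
python3 gd.py 28 -75 60
```

```text
cap u,y [ 31.64240933 -31.61067449]
slot [ 28.72013383 -54.2575228 ]
slot [28.24433606 55.79223586]
cap box [[480.65891399 168.39888853]
 [472.10232046 218.13355259]
 [448.81306788 168.71592178]
 [441.28450299 218.35182787]]
t 18.88 now u,y,h [147.4  28.3  74.2] need dp mm [ -72.3 -117.8  -83.6] rot [0.0053 0.0247 0.0152] F [ 0.5 -1.2 -0.4] Tq [-0.12  0.9  -0.01] w 39.9
```

Call:
{"name": "servo_tool", "arguments": {
  "turn": [
    [0.0, 0.012, 0.007],
    [0.005, 0.012, 0.008],
    [0, 0, 0],
    [0, 0, 0],
    [0, 0, 0]
  ],
  "dp": [
    [-0.025, -0.04, -0.01],
    [-0.025, -0.04, -0.03],
    [-0.022, -0.038, -0.035],
    [0, 0, -0.008],
    [0, 0, 0]
  ],
  "fingers": [0.0, 0.0, 0.0, 0.0, 0.0]
}}

```text
clock: 19.5
position: [449.0, 190.8, 126.7]
ee_rot: [0.742, -0.633, 0.155, -0.157]
contact_force: [-0.3, 0.4, -0.5]
gripper_width: -0.1
```

```bash
python3 gd.py 28 -75 10; python3 yaw.py
```

```text
t 19.50 now u,y,h [ 66.2 -58.6  61. ] need dp mm [ -0.1 -17.4 -81.5] rot [ 0.0324 -0.0053  0.0221] F [-0.3  0.4 -0.5] Tq [-0.08  0.86 -0.01] w -0.1
19.5 [448.98853041 190.78887758 126.72818021] yaw_y 189.48612886799876 z [ 0.42832699  0.03660932 -0.90288191] j [ 0.46  0.1  -1.07  1.68 -0.16 -1.95]
```

Call:
{"name": "servo_tool", "arguments": {
  "turn": [
    [0.0, 0.1, 0.01],
    [0.0, 0.12, 0.01],
    [0, 0.12, 0],
    [0, 0, 0],
    [0, 0, 0]
  ],
  "dp": [
    [0, -0.01, 0.01],
    [0, -0.008, 0],
    [0, 0, 0],
    [0, 0, 0],
    [0, 0, 0]
  ],
  "fingers": [0.0, 0.0, 0.0, 0.0, 0.0]
}}

```text
clock: 20.12
position: [499.5, 167.0, 157.1]
ee_rot: [0.738, -0.642, 0.16, -0.132]
contact_force: [-0.1, -0.3, -0.7]
gripper_width: 0.1
```

```bash
cat > gt.py <<'E'
import sys
from h import *
q=np.load("q.npy")[:3];s=read_state();u,y,h=map(float,sys.argv[1:4])
p=s["position"];c,sn=np.cos(q[2]),np.sin(q[2]);r=p[:2]-q[:2];x=c*r[0]+sn*r[1]+104;yy=-sn*r[0]+c*r[1];z=p[2]-24
M=R.from_quat(s["ee_rot"]).as_matrix()
print("t",round(s["clock"],2),"tcp u,y,h",np.round([x*.899+z*.438,yy,-x*.438+z*.899],1),"need",np.round(place([face(u,y,h)],q)[0]-p,1),"z",M[:,2].round(3),"y",M[:,1].round(3),"j",s["joints"].round(2),"F",s["contact_force"].round(1))
E
python3 gt.py 28 -75 13
```

```text
t 20.12 tcp u,y,h [120.8 -89.9  89.1] need [ -51.9    6.1 -109.1] z [ 0.406 -0.009 -0.914] y [-0.905 -0.141 -0.4  ] j [ 0.68  0.13 -0.87  0.85 -0.35 -1.32] F [-0.1 -0.3 -0.7]
```

Call:
{"name": "servo_tool", "arguments": {
  "turn": [
    [0, 0.1, 0],
    [0.0, 0.1, 0],
    [0, 0.1, 0],
    [0, 0.05, 0],
    [0, 0, 0]
  ],
  "dp": [
    [0, 0, 0],
    [0, 0, 0],
    [0, 0, 0],
    [0, 0, 0],
    [0, 0, 0]
  ],
  "fingers": [0.0, 0.0, 0.0, 0.0, 0.0]
}}

```text
clock: 20.75
position: [502.2, 155.5, 156.7]
ee_rot: [0.754, -0.655, 0.047, -0.019]
contact_force: [-0.0, 0.2, 0.7]
gripper_width: 0.2
```

```bash
python3 gt.py 28 -75 13
```

```text
t 20.75 tcp u,y,h [ 121.2 -101.8   88.5] need [ -54.6   17.7 -108.7] z [ 0.096 -0.032 -0.995] y [-0.986 -0.142 -0.091] j [ 0.66  0.25 -0.44  0.11 -0.83 -0.59] F [-0.   0.2  0.7]
```

Call:
{"name": "servo_tool", "arguments": {
  "turn": [
    [0.03, 0, 0],
    [0, 0, 0],
    [0, 0, 0],
    [0, 0, 0],
    [0, 0, 0]
  ],
  "dp": [
    [-0.028, 0.004, -0.02],
    [-0.027, 0.004, -0.03],
    [0, 0.004, -0.03],
    [0, 0, 0],
    [0, 0, 0]
  ],
  "fingers": [0.0, 0.0, 0.0, 0.0, 0.0]
}}

```text
clock: 21.38
position: [444.0, 161.5, 75.0]
ee_rot: [0.754, -0.655, 0.041, -0.03]
contact_force: [1.0, 0.7, 0.1]
gripper_width: 0.0
```

```bash
python3 gt.py 26 -75 11; python3 -c "
from h import *
d,T=wrist();q=np.load('q.npy')[:3]
print((proj(place([face(28,-33,20),face(28,-75,0)],q),d,T)-[140,0])*1.42)
cv2.imwrite('pics/w9.png',cv2.resize(d['img'][:,140:500,::-1],None,fx=1.42,fy=1.42,interpolation=cv2.INTER_CUBIC))"
```

```text
t 21.38 tcp u,y,h [ 34.9 -85.8  39.8] need [  2.7  11.5 -29.8] z [ 0.101 -0.01  -0.995] y [-0.985 -0.14  -0.099] j [ 0.74  0.28 -0.68  0.15 -0.55 -0.72] F [1.  0.7 0.1]
[[199.3222017  485.60330622]
 [180.20001605 376.53735995]]
```

View pics/w9.png

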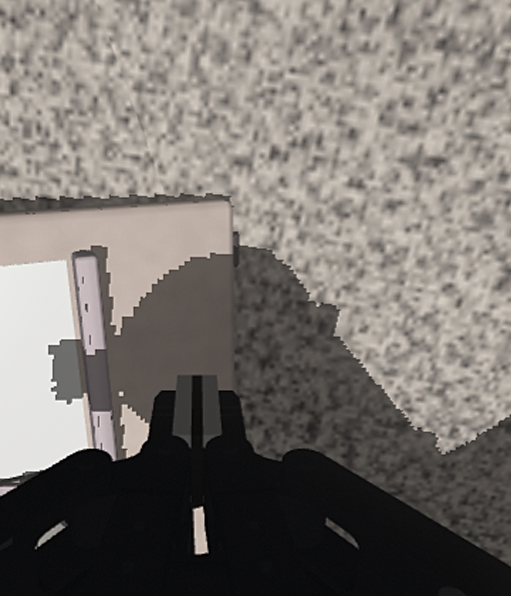

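The fingers are above the lower margin, to the right of the hidden cap and clear of the ledge. I'll descend.

Call:
{"name": "servo_tool", "arguments": {
  "turn": [
    [0, 0, 0],
    [0, 0, 0],
    [0, 0, 0],
    [0, 0, 0],
    [0, 0, 0]
  ],
  "dp": [
    [0.0, 0.004, -0.012],
    [0.0, 0.004, -0.012],
    [0, 0, -0.004],
    [0, 0, 0],
    [0, 0, 0]
  ],
  "fingers": [0.0, 0.0, 0.0, 0.0, 0.0]
}}

```text
clock: 22.05
position: [445.5, 170.7, 46.7]
ee_rot: [0.753, -0.656, 0.042, -0.032]
contact_force: [-0.6, -1.1, 0.4]
gripper_width: 0.0
```

```bash
python3 gt.py 26 -75 10
```

```text
t 22.05 tcp u,y,h [ 25.2 -77.   12.9] need [ 1.6  2.3 -2.3] z [ 0.105 -0.007 -0.994] y [-0.985 -0.139 -0.103] j [ 0.75  0.33 -0.71  0.17 -0.46 -0.77] F [-0.6 -1.1  0.4]
```

Call:
{"name": "servo_tool", "arguments": {
  "turn": [
    [0, 0, 0],
    [0, 0, 0],
    [0, 0, 0],
    [0, 0, 0],
    [0, 0, 0]
  ],
  "dp": [
    [-0.001, 0.008, -0.002],
    [-0.002, 0.012, 0],
    [-0.002, 0.012, 0],
    [-0.002, 0.012, 0],
    [0, 0, 0]
  ],
  "fingers": [0.0, 0.0, 0.0, 0.0, 0.0]
}}

```text
clock: 22.68
position: [438.1, 218.2, 45.0]
ee_rot: [0.754, -0.655, 0.042, -0.032]
contact_force: [-0.1, -0.3, 0.1]
gripper_width: -0.1
```

```bash
python3 gt.py 26 18 11
```

```text
t 22.68 tcp u,y,h [ 25.2 -29.   11.1] need [-7.4 46.4  0.3] z [ 0.105 -0.007 -0.994] y [-0.985 -0.139 -0.103] j [ 0.84  0.36 -0.69  0.18 -0.47 -0.87] F [-0.1 -0.3  0.1]
```

Call:
{"name": "servo_tool", "arguments": {
  "turn": [
    [0, 0, 0],
    [0, 0, 0],
    [0, 0, 0],
    [0, 0, 0],
    [0, 0, 0]
  ],
  "dp": [
    [-0.002, 0.012, 0],
    [-0.002, 0.012, 0],
    [-0.002, 0.012, 0],
    [-0.001, 0.006, 0],
    [0, 0, 0]
  ],
  "fingers": [0.0, 0.0, 0.0, 0.0, 0.0]
}}

```text
clock: 23.3
position: [430.0, 262.7, 44.8]
ee_rot: [0.754, -0.655, 0.042, -0.031]
contact_force: [-0.2, -1.9, 0.7]
gripper_width: 0.1
```

```bash
python3 gt.py 26 18 11
```

```text
t 23.3 tcp u,y,h [24.9 16.2 11.1] need [0.7 1.9 0.4] z [ 0.104 -0.008 -0.995] y [-0.985 -0.139 -0.102] j [ 0.92  0.38 -0.65  0.19 -0.5  -0.94] F [-0.2 -1.9  0.7]
```

Push on to the stop, in small steps.

Call:
{"name": "servo_tool", "arguments": {
  "turn": [
    [0, 0, 0],
    [0, 0, 0],
    [0, 0, 0],
    [0, 0, 0],
    [0, 0, 0]
  ],
  "dp": [
    [0, 0.002, 0],
    [0, 0.002, 0],
    [0, 0.002, 0],
    [0, 0.002, 0],
    [0, 0.002, 0]
  ],
  "fingers": [0.0, 0.0, 0.0, 0.0, 0.0]
}}

```text
clock: 23.92
position: [429.4, 264.9, 44.8]
ee_rot: [0.752, -0.657, 0.045, -0.024]
contact_force: [4.0, -6.6, 2.7]
gripper_width: -0.3
```

```bash
python3 gt.py 26 18 11
```

```text
t 23.93 tcp u,y,h [24.7 18.5 11.1] need [ 1.3 -0.3  0.5] z [ 0.099 -0.022 -0.995] y [-0.986 -0.135 -0.095] j [ 0.93  0.38 -0.64  0.19 -0.52 -0.95] F [ 4.  -6.6  2.7]
```

The stop is reached: y = 18.5 against the predicted 18, with the force climbing to about 7 N. I'll back off, lift and take a look.

Call:
{"name": "servo_tool", "arguments": {
  "turn": [
    [0, 0, 0],
    [0, 0, 0],
    [0, 0, 0],
    [0, 0, 0],
    [0, 0, 0]
  ],
  "dp": [
    [0.001, -0.008, 0],
    [0.001, -0.008, 0.0],
    [0, 0, 0.03],
    [0, 0, 0.05],
    [0, 0, 0.05]
  ],
  "fingers": [0.0, 0.0, 0.0, 0.0, 0.0]
}}

```text
clock: 24.55
position: [430.3, 246.1, 174.3]
ee_rot: [0.752, -0.658, 0.044, -0.021]
contact_force: [0.0, -0.3, 0.8]
gripper_width: 0.3
```

Call:
{"name": "servo_tool", "arguments": {
  "turn": [
    [0, 0, 0],
    [0, 0, 0],
    [0, 0, 0],
    [0, 0, 0],
    [0, 0, 0]
  ],
  "dp": [
    [0.01, -0.06, 0.03],
    [0.01, -0.06, 0.03],
    [0.01, -0.04, 0.03],
    [0.01, 0, 0],
    [0, 0, 0]
  ],
  "fingers": [0.0, 0.0, 0.0, 0.0, 0.0]
}}

```text
clock: 25.18
position: [471.1, 93.8, 266.8]
ee_rot: [0.753, -0.656, 0.045, -0.03]
contact_force: [-0.8, 0.1, -0.8]
gripper_width: 0.1
```

```bash
python3 gt.py 26 18 11
python3 - <<'E'
from h import *
r=np.load("q.npy");q=r[:3]
d,T=wrist();t=get_image("top");TT=np.array(t["world_from_camera"])
np.savez("w10.npz",w=d["img"],t=t["img"],T=T)
P=place([face(108,r[3]-75,3.5),face(108,r[3]+75,3.5),face(28,-40,20),face(28,40,20)],q)
print(proj(P,d,T).round(1));print(proj(P,t,TT).round(1))
for c in("wrist","top"): print([(np.round(x['box']).tolist(),round(x['score'],2)) for x in search_frame('dimmer',c)])
a=cv2.resize(d["img"],(400,300),interpolation=cv2.INTER_AREA);b=cv2.resize(t["img"][175:290,100:253],(400,300),interpolation=cv2.INTER_CUBIC)
cv2.imwrite("pics/f.png",np.hstack([a,b])[:,:,::-1])
E
```

```text
t 25.18 tcp u,y,h [ 132.4 -157.2  205.6] need [ -40.4  170.8 -221.6] z [ 0.107 -0.014 -0.994] y [-0.985 -0.137 -0.104] j [ 0.58  0.06 -0.37  0.08 -1.07 -0.48] F [-0.8  0.1 -0.8]
[[242.5 285.7]
 [250.3 387.8]
 [310.4 281.9]
 [310.8 337.7]]
[[185.3 236.9]
 [135.9 245.8]
 [189.  263.6]
 [162.7 268.4]]
[([208.0, 265.0, 36.0, 61.0], 0.52)]
[]
```

View pics/f.png

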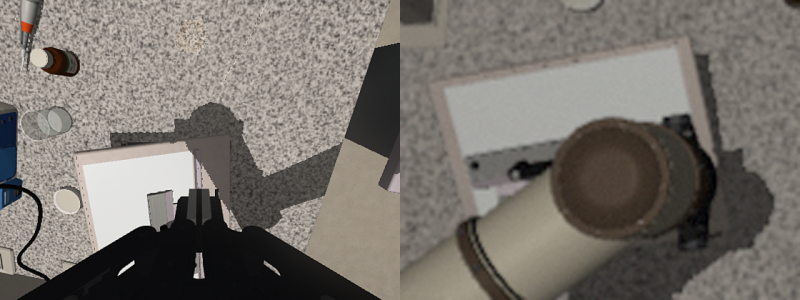

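Call:
{"name": "servo_tool", "arguments": {
  "turn": [
    [0, 0, 0],
    [0, 0, 0],
    [0, 0, 0],
    [0, 0, 0],
    [0, 0, 0]
  ],
  "dp": [
    [-0.005, 0.06, 0],
    [-0.005, 0.06, 0],
    [-0.005, 0.06, 0],
    [-0.005, 0.06, -0.01],
    [-0.005, 0.04, -0.01]
  ],
  "fingers": [0.0, 0.0, 0.0, 0.0, 0.0]
}}

```text
clock: 26.0
position: [441.3, 382.5, 243.5]
ee_rot: [0.754, -0.655, 0.045, -0.027]
contact_force: [0.1, -0.2, 0.7]
gripper_width: -0.2
```

```bash
python3 gt.py 26 18 11
python3 - <<'E'
from h import *
r=np.load("q.npy");q=r[:3]
d,T=wrist();np.savez("w11.npz",w=d["img"],T=T)
P=place([face(108,r[3]-75,3.5),face(108,r[3]+75,3.5),face(28,-40,20),face(28,40,20)],q)
p=proj(P,d,T);print(p.round(1))
for n in("dimmer","blade","straightedge"):print(n,[(np.round(x['box']).tolist(),round(x['score'],2)) for x in search_frame(n,"wrist")][:2])
g=cv2.cvtColor(d["img"],cv2.COLOR_RGB2GRAY).astype(int)
for f in np.linspace(-.06,1.06,16):
    x,y=p[0]+f*(p[1]-p[0]);x=int(round(x));y=int(round(y))
    if 0<=y<420: print(round(f,2),y,x-9,g[y,x-9:x+10].tolist())
E
```

```text
t 26.0 tcp u,y,h [140.4 132.3 175.8] need [ -10.6 -117.9 -198.2] z [ 0.104 -0.018 -0.994] y [-0.985 -0.141 -0.1  ] j [ 1.04  0.27 -0.17  0.11 -1.09 -0.95] F [ 0.1 -0.2  0.7]
[[237.1  -5.9]
 [247.6 171.1]
 [330.8   1.5]
 [329.5  97.8]]
dimmer [([313.0, 88.0, 23.0, 22.0], 0.7)]
blade [([237.0, 2.0, 49.0, 169.0], 0.77)]
straightedge [([192.0, 0.0, 58.0, 202.0], 0.73), ([313.0, 87.0, 22.0, 26.0], 0.52)]
0.09 10 229 [149, 147, 144, 145, 145, 147, 145, 144, 146, 163, 211, 200, 194, 197, 202, 200, 198, 197, 199]
0.16 23 230 [105, 103, 102, 113, 141, 148, 145, 143, 144, 160, 214, 200, 196, 199, 202, 201, 198, 200, 198]
0.24 36 231 [133, 132, 102, 20, 48, 105, 98, 95, 100, 132, 170, 184, 183, 205, 204, 202, 199, 202, 199]
0.31 50 231 [39, 39, 38, 37, 33, 50, 85, 79, 79, 78, 83, 111, 195, 206, 207, 207, 204, 203, 202]
0.39 63 232 [41, 40, 40, 37, 38, 57, 86, 78, 80, 78, 90, 104, 173, 190, 211, 209, 206, 206, 206]
0.46 76 233 [43, 41, 40, 38, 42, 66, 84, 80, 82, 79, 98, 155, 219, 210, 211, 210, 209, 208, 207]
0.54 89 234 [44, 43, 43, 39, 45, 75, 85, 81, 82, 80, 110, 184, 219, 211, 211, 212, 212, 211, 212]
0.61 102 235 [46, 45, 44, 42, 50, 88, 85, 82, 83, 85, 109, 184, 216, 214, 215, 214, 213, 212, 215]
0.69 116 235 [48, 46, 46, 45, 42, 55, 92, 86, 85, 83, 88, 120, 209, 215, 213, 215, 215, 213, 215]
0.76 129 236 [89, 77, 48, 41, 42, 60, 92, 87, 87, 81, 102, 161, 221, 213, 212, 215, 214, 214, 215]
0.84 142 237 [81, 74, 38, 54, 96, 124, 130, 126, 133, 163, 209, 197, 212, 208, 212, 215, 213, 212, 216]
0.91 155 238 [150, 150, 155, 152, 152, 156, 154, 154, 155, 173, 221, 208, 208, 205, 213, 213, 209, 211, 213]
0.99 169 238 [150, 150, 152, 155, 152, 153, 157, 154, 154, 161, 200, 213, 205, 204, 204, 210, 210, 206, 210]
1.06 182 239 [149, 149, 153, 156, 152, 155, 157, 158, 156, 139, 168, 234, 223, 199, 205, 205, 199, 136, 105]
```

```bash
python3 -c "
from bench import *
print(job_done())"
```

```text
the job is handed in; nothing more can be done
None
```

The straightedge is flat on the pad with its bevelled edge against the blade's ground edge, and the brightness control is at its left stop. I handed the job in at about 26 s of the 51 s allowed.

**Placing:** I slid the straightedge down the slope in small steps until the contact force rose by about 3 N. After one more light seating push I pressed it flat and let go. Only then did I push the control left.

**Checks on the fit:** Two wrist pictures after release, together covering the joint end to end, showed no dark or bright gap line. The first, taken before the light was turned up, could not see the far left end because a finger hid it. The second covered that end. These checks resolve a gap of roughly 0.3 mm.

**Checks on the control:** It stopped where the left end was predicted, with the push force climbing to about 7 N. The network's box in the wrist picture put it within 5 px of that position. The top camera could not confirm it because the arm blocked the view.

**What went less smoothly:**
- The first approach to the control, with the tool still tilted, ran into two joint range limits. I stood the tool upright and carried on.
- On opening, the gripper moved about 3 mm down the slope, but the later pictures showed the joint undisturbed.
- I did not check the blade's position on the ledge separately, apart from its edge still lying where I had measured it. The bystanders were not re-measured, but the arm did not go near them.

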